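# Throw a used syringe away through the tipping tray of a sharps bin

### The job

Throw away the used syringe (the one with the orange cap): lay it in the white tray in the top of the yellow sharps bin and let go, then swing the bin's red-handled side lever away from the robot all the way to its stop, so that the tray tips the syringe into the bin, and let the lever come fully back. Leave the blue-capped syringe, the tape reel and the pill jar where they are.

Things in the scene. Friction and masses are not known exactly. Their poses are not given: they have to be found in the camera images.
- used_syringe: Used 20 ml syringe, white with orange plunger, band and needle cap, 35 g, lying on the thin teal mat (height 0). 146 mm long on its x axis: cap end +78, plunger end -68 mm; barrel 22 mm in diameter from x = -45 to +45 mm; finger flange (3 mm thick, 40 wide, 22 high) at x = -45 mm. Origin: underside of the barrel's middle; z up as it lies.
- used_syringe_mid (a point): Centre of the used syringe's barrel, 11 mm above its underside: the grasp point (22 mm wide across y).
- sharps_bin: Yellow fixed box, 142 (x) by 204 (y) by 190 mm high, 8 mm red collar outside its rim. Origin: centre of the underside. Labelled front (-x) faces the robot, +x points away; the lever is on the -y side. Mouth 132 (x) by 194 mm (y), walls 5 mm; a white tray closes it 23 mm below the rim. Inner floor 5 mm above the table.
- tray_mid (a point): Centre of the mouth on the tray's upper face at rest, 167 mm above the table; axes as the bin's. The tray's flat floor is 122 mm (x) by 188 mm (y).
- tip_lever (a joint): Angle of lever and tray (one piece), hinged along the bin's y axis 58 mm in front (-x) of the bin's centre, 165 mm above the table. 0 = home: tray level, lever leaning 0.45 rad towards the robot. Grows to the stop at 1.1 rad as the lever swings away (bin's +x) and the tray's far edge drops. A spring brings it back; 3 N at the grip at first, 7 N at the stop.
- lever_grip (a point): Middle of the lever's red round grip bar, 20 mm in diameter, 60 mm long along the bin's y axis, joined to the steel arm at its +y end; it swings at 110 mm radius about the hinge. Home: 106 mm in front (-x) of the bin's centre, 149 mm to its -y side, 264 mm above the table. At the stop: 9 mm beyond (+x) the centre, 253 mm above the table.
- clean_syringe_mid (a point): Middle of the barrel of an unused syringe of the same shape with blue cap and plunger, farther from the robot; to be left alone.
- tape_reel: White and grey reel of dressing tape lying flat, 60 mm in diameter, 30 mm high; origin at the centre of its underside; to be left alone.
- pill_jar: Amber jar with white cap, standing, 52 mm in diameter, 70 mm high; origin at the centre of its underside; to be left alone.

How it is judged:
By the outcome, as a careful person would: the job done as asked, in the order asked, and still so for the second after the job is handed in, with the robot touching nothing.
It also fails if it takes over 61 s, if anything falls off the work surface, if the arm or the gripper's body presses on something with over 40 N, if the wrist force passes 120 N, or if a joint passes its speed limit or range.

### The arm

A 6-joint arm with a two-finger parallel gripper is mounted at the origin on the work surface. World frame = base frame: x ahead of the robot, y to its left, z up, the work surface at z = 0. Lengths are in m, angles in degrees, forces in N, time in s.
With the tool pointing down it reaches from about 0.4 to 0.825 m from the base axis. Payload 7 kg.
Tool frame: the origin (TCP) lies at the very end of the fingers, on their centre line; the grasp point (between the pads) lies 19 mm behind it; z points along the fingers, y is the direction in which the jaws open and shut (so a half turn about z gives the same grasp; the last joint's range is limited). The gripper opens to 85 mm and grips with 20 to 120 N. Pads are 22 mm wide; open, the fingers measure 114 mm over their backs; the gripper's body (76 mm by 85 mm) begins 54 mm behind the grasp point. The pads swing forward as they close: fully open they stand 13 mm farther back than shut.
Start: joints at [-51.79, 20.546, 0.682, 0, -70.136, -16.507], TCP at [0.25, -0.627, 0.231] pointing down, gripper open.
Joint ranges: [-176.03, 176.03], [-82.01, 121.73], [-58.28, 71.71], [-173.87, 95.51], [-174.79, -0.11], [-173.66, 173.66]. Speed limits (degrees/s): [136.94, 136.94, 172.46, 180, 180, 180].

### API

Orientations are given as a 3x3 rotation matrix whose columns are the frame's x, y, z axes.
In Python, from bench import r, vision, workorder, search_frame gives the robot as it stands.
- The arm moves only by the shell command python3 -m crank 'ROWS' [FORCE]. ROWS is JSON, a list of rows, each a list of 7 numbers: the shift along the world's x, y, z in m, then the turn, a rotation vector about the world's x, y, z in degrees, then the closure, from 0 (fully open) to 1 (shut). In form: [[tx, ty, tz, wx, wy, wz, jaw], ...]. A call has 1 to 20 rows; each row is the pose to reach, as a shift and turn from the pose measured when the call began; what a row does not reach only later rows make up. A row lasts 1/8 s, in which the tool goes at most 62.5 mm and 10.7 degrees, less where a joint would pass 70% of its speed; a pose out of reach is approached as far as the arm can. A call with a gripper value outside its range is refused whole. The fingers move at their own pace and stop on an object; FORCE is the grip in N (left out, the last holds). Time passes only in rows, so rows that repeat a pose let the fingers close. It gives the time, the measured TCP pose, the force and the opening at its end, in the units of the state.
- r.get_obs(): the state, without advancing time (a new reading comes with each control period).
- vision.grab_frame(name): name is "side" or "top"; returns a dict with "frame" (480x640x3 uint8, red, green, blue), "fx", "fy", "cx", "cy" (pixels), "rvec" (rotation vector, rad) and "tvec" (3), from world to camera coordinates, as OpenCV has them. Camera axes: x right, y down, z forward; pixel columns grow to the right and rows downward; lengths in m; the calibration is good to about 2 mm. A picture is of the moment at which its call begins. There is no depth.
- workorder.close_job(): hands the job in, once; it reports no verdict.
Trained networks look in a picture, given as the dict that the camera call returned (one of the last four; its "shot" number tells which), for a name from the list of things; names that differ only in an ending like _2 or _b are one class to them, and where a whole thing is asked for, a point or a joint stands for the part that bears it (a point fixed in the world has none). Each returns a list of dicts, best first, with "confidence" (0 to 1); they miss things now and then, are a little off and sometimes report something else, mostly with a low value. They report only what shows in the picture. A call takes as long as a camera call.
- search_frame(label, picture): "at" ([row, column] as shares, 0 to 1, of the picture: columns of its width, rows of its height, amid what is visible of it).
The state is a dict: "t": time; "joints": joint angles; "joint_velocities": joint speeds; "joint_efforts": joint torques, N m; "ee_pos": TCP position; "tool_rot": TCP orientation; "contact_force": force on the tool from outside, world axes, zero at the start; "ft_torque": the same for the moment, N m; "finger_gap": finger opening in m.
Only numpy, scipy, OpenCV 4.12 (cv2) and the standard library are available. Lean on these libraries where they do the work, as an engineer would, in place of code of your own. Each camera call takes 0.05 s, during which the arm holds its last target.

## Working session

There is one attempt and no reset: what is moved stays moved. The work goes in short steps, Python scripts to look and compute and a shell command to move; the robot and the scene stay as the last step left them, time stands still between calls to the robot, and variables do not carry over. Pictures are saved under pics/ and viewed, and the job is handed in when it is done.

```bash
mkdir -p pics; ls; cat > h.py <<'E'
from bench import r, vision, workorder, search_frame
import numpy as np, cv2
def cam(p):
    K=np.array([[p["fx"],0,p["cx"]],[0,p["fy"],p["cy"]],[0,0,1.]]);R=cv2.Rodrigues(np.array(p["rvec"],float))[0];t=np.array(p["tvec"],float).ravel()
    return K,R,t
def ray(p,u,v):
    K,R,t=cam(p);d=R.T@np.linalg.inv(K)@np.array([u,v,1.]);return -R.T@t,d
def onz(p,u,v,z):
    c,d=ray(p,u,v);return c+d*(z-c[2])/d[2]
def proj(p,X):
    K,R,t=cam(p);q=K@(R@np.array(X,float)+t);return q[:2]/q[2]
def tri(a):
    A=np.zeros((3,3));b=np.zeros(3)
    for p,u,v in a:
        c,d=ray(p,u,v);d/=np.linalg.norm(d);P=np.eye(3)-np.outer(d,d);A+=P;b+=P@c
    return np.linalg.solve(A,b)
def save(p,n): cv2.imwrite("pics/"+n,p["frame"][:,:,::-1])
E
python3 - <<'E'
from h import *
np.set_printoptions(precision=4,suppress=True)
P={}
for n in("top","side"):
    p=vision.grab_frame(n);save(p,n+"0.png");P[n]=p
    print(n,[p[k] for k in("fx","fy","cx","cy")],ray(p,320,240))
    for l in["used_syringe","used_syringe_mid","sharps_bin","tray_mid","lever_grip","clean_syringe_mid","tape_reel","pill_jar"]:
        try:
            o=search_frame(l,p);print(l,[(round(d["at"][1]*640,1),round(d["at"][0]*480,1),round(d["confidence"],2)) for d in o[:3]])
        except Exception as e: print(l,e)
o=r.get_obs();print(o)
E
```

```text
pics
top [507.515080922471, 507.515080922471, 318.0526185709327, 237.74259135846953] (array([ 0.4781, -0.0973,  1.2034]), array([ 0.1164, -0.0118, -0.9932]))
used_syringe [(404.2, 240.1, 0.63)]
used_syringe_mid [(407.6, 236.3, 0.74), (364.1, 302.7, 0.68)]
sharps_bin [(208.2, 235.0, 0.74)]
tray_mid [(205.6, 233.5, 0.73)]
lever_grip [(208.8, 233.4, 0.69)]
clean_syringe_mid [(329.6, 188.3, 0.78)]
tape_reel [(447.4, 305.7, 0.81), (407.8, 240.1, 0.24)]
pill_jar [(367.0, 299.8, 0.56), (210.5, 238.3, 0.16)]
side [438.2981123301751, 438.2981123301751, 320.4748579304627, 232.94151794250408] (array([0.3378, 0.3461, 0.7597]), array([ 0.3365, -0.5553, -0.7607]))
used_syringe [(365.8, 215.2, 0.87), (245.1, 343.4, 0.5)]
used_syringe_mid [(365.0, 221.7, 0.68)]
sharps_bin [(243.6, 345.6, 0.96)]
tray_mid [(244.1, 346.0, 0.9)]
lever_grip [(239.5, 329.9, 0.6), (364.1, 220.5, 0.2)]
clean_syringe_mid [(281.5, 248.3, 0.93), (442.6, 210.7, 0.22)]
tape_reel [(245.7, 343.2, 0.75), (441.5, 211.9, 0.56)]
pill_jar [(407.8, 260.7, 0.92)]
{'t': 0.9, 'joints': array([-51.7888,  20.5434,   0.6808,   0.0011, -70.1368, -16.5073]), 'joint_velocities': array([-0.0027,  0.0676,  0.0299, -0.029 , -0.0898,  0.0017]), 'joint_efforts': array([  0.0006, -58.2957,  29.3664,   6.9418,  -0.0006,   0.    ]), 'ee_pos': array([ 0.2496, -0.6271,  0.2313]), 'tool_rot': array([[-0.9291, -0.3698, -0.    ],
       [-0.3698,  0.9291, -0.    ],
       [ 0.    , -0.    , -1.    ]]), 'contact_force': array([-0.9065,  0.5524, -0.5982]), 'ft_torque': array([ 0.0464, -0.0356, -0.0002]), 'finger_gap': 0.08533659766216174}
```

View pics/top0.png

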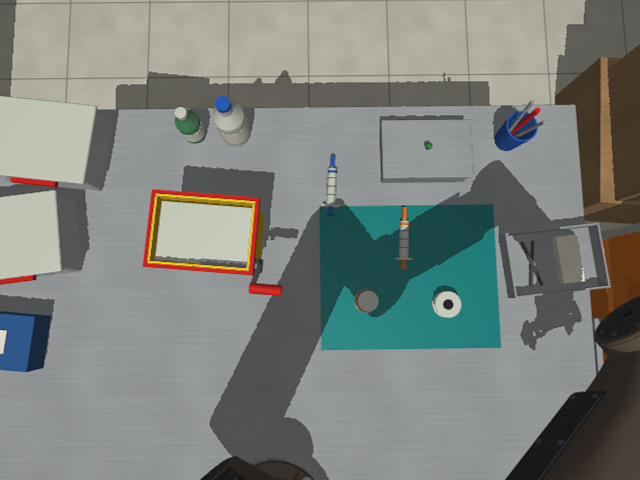

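View pics/side0.png

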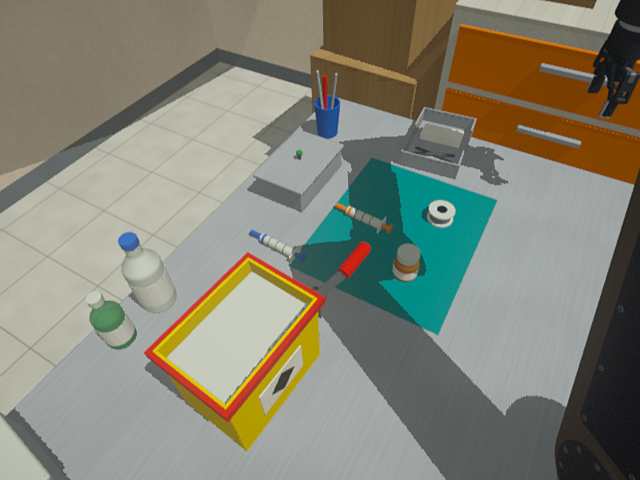

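The top view shows the used syringe with its cap at about (405,207) and plunger at (403,268). The bin rim corners are near (153,191), (261,199), (252,273) and (144,266), and the red grip runs (250..282, 289). I'll zoom in for exact pixels.

```bash
python3 - <<'E'
import cv2
a=cv2.imread("pics/top0.png")
b=cv2.resize(a[195:280,360:450],None,fx=6,fy=6,interpolation=cv2.INTER_CUBIC);cv2.imwrite("pics/zs.png",b)
b=cv2.resize(a[180:305,135:290],None,fx=4.5,fy=4.5,interpolation=cv2.INTER_CUBIC);cv2.imwrite("pics/zb.png",b)
a=cv2.imread("pics/side0.png")
b=cv2.resize(a[190:280,320:440],None,fx=6,fy=6,interpolation=cv2.INTER_CUBIC);cv2.imwrite("pics/zss.png",b)
E
```

```text
(no output)
```

View pics/zs.png

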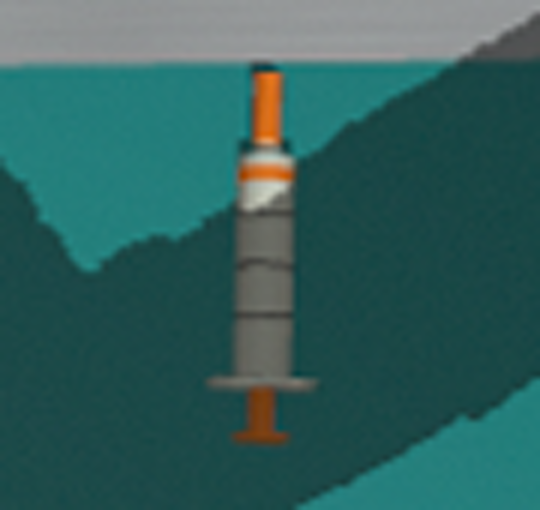

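View pics/zb.png

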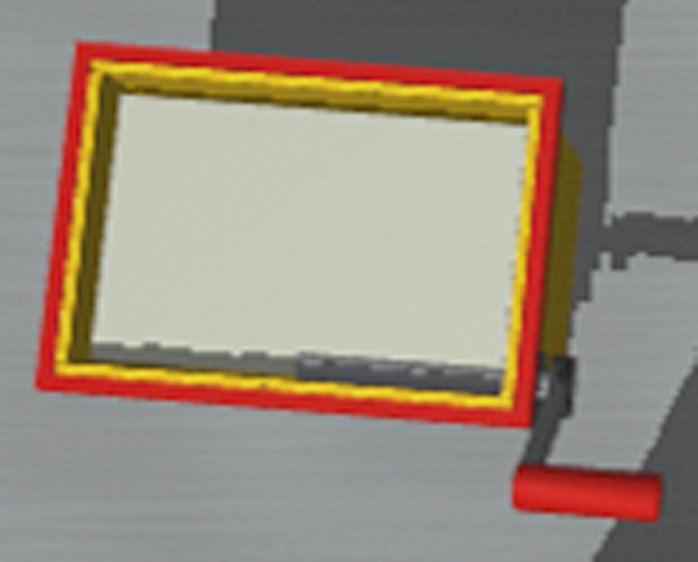

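View pics/zss.png

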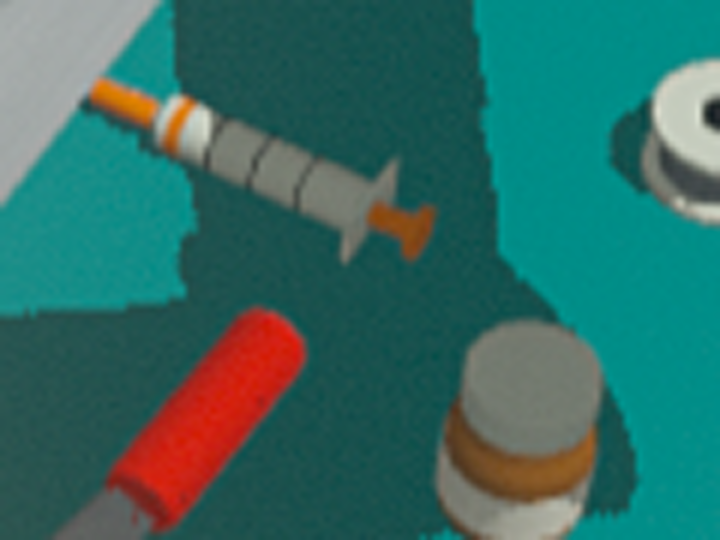

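```bash
python3 - <<'E'
from h import *
np.set_printoptions(precision=4,suppress=True)
p=vision.grab_frame("top");s=vision.grab_frame("side")
T={"cap":(404.5,206.7),"plg":(403.3,268),"fl":(403.7,258.8),"be":(404.5,220.3)}
S={"cap":(336.7,204.7),"plg":(390,229.2),"fl":(381.7,225),"be":(350.8,211.2)}
for k in T: print(k,onz(p,*T[k],.011),onz(s,*S[k],.011),tri([(p,*T[k]),(s,*S[k])]))
C=[onz(p,135+x/4.5,180+y/4.5,.19) for x,y in[(78,42),(563,78),(530,427),(37,388)]]
C=np.array(C);print(C,C.mean(0))
# side corners of collar top
Cs=np.array([onz(s,x,y,.19) for x,y in[(248,254),(325,297),(227,416),(146,352)]]);print("side",Cs,Cs.mean(0))
e1=C[0]-C[1];print("len",np.linalg.norm(e1),np.linalg.norm(C[1]-C[2]),np.linalg.norm(C[2]-C[3]),np.linalg.norm(C[3]-C[0]))
for a in(C[0]-C[1],C[3]-C[2]): print(np.degrees(np.arctan2(-a[0],a[1])))
for a in(C[1]-C[2],C[0]-C[3]): print(np.degrees(np.arctan2(a[1],a[0])))
for x,y in[(515,485),(660,497)]: print("grip",onz(p,135+x/4.5,180+y/4.5,.264))
print("jar",onz(p,367,299.8,.07)," reel",onz(p,447.4,305.7,.03))
E
```

```text
cap [ 0.6951 -0.3144  0.011 ] [ 0.6898 -0.317   0.011 ] [ 0.6922 -0.3153  0.012 ]
plg [ 0.5489 -0.3064  0.011 ] [ 0.5454 -0.3066  0.011 ] [ 0.5473 -0.3072  0.0098]
fl [ 0.5705 -0.3081  0.011 ] [ 0.5674 -0.3092  0.011 ] [ 0.5689 -0.3086  0.0111]
be [ 0.6623 -0.3132  0.011 ] [ 0.65   -0.3141  0.011 ] [ 0.6573 -0.3159  0.0071]
[[0.7052 0.2296 0.19  ]
 [0.6857 0.0109 0.19  ]
 [0.5288 0.0256 0.19  ]
 [0.5491 0.2438 0.19  ]] [0.6172 0.1275 0.19  ]
side [[0.6794 0.0153 0.19  ]
 [0.5256 0.026  0.19  ]
 [0.546  0.2424 0.19  ]
 [0.7002 0.2291 0.19  ]] [0.6128 0.1282 0.19  ]
len 0.21955534515279587 0.1576728421379987 0.21916622612607176 0.1567004726044246
-5.072734799726494
-5.326569284329606
-5.351007992460535
-5.2096703389953785
grip [0.5015 0.0227 0.264 ]
grip [ 0.4957 -0.0365  0.264 ]
jar [ 0.476 -0.213  0.07 ]  reel [ 0.4598 -0.4014  0.03  ]
```

Bin centre is about (0.615, 0.128) with yaw −5.25°. The syringe barrel middle is at (0.6145, −0.311), yaw −3.2°. Next I move above the syringe.

```bash
python3 -m crank '[[0.02,0.018,0,0,0,-2,0],[0.06,0.05,0,0,0,-5,0],[0.1,0.085,0,0,0,-8,0],[0.14,0.12,0,0,0,-11,0],[0.18,0.155,-0.01,0,0,-14,0],[0.22,0.19,-0.02,0,0,-17,0],[0.26,0.225,-0.04,0,0,-20,0],[0.3,0.26,-0.06,0,0,-23,0],[0.33,0.285,-0.08,0,0,-24.9,0.3],[0.355,0.307,-0.1,0,0,-24.9,0.35],[0.365,0.316,-0.11,0,0,-24.9,0.35],[0.365,0.316,-0.11,0,0,-24.9,0.35],[0.365,0.316,-0.11,0,0,-24.9,0.35]]' 40
python3 - <<'E'
from h import *
np.set_printoptions(precision=4,suppress=True)
o=r.get_obs();print(o["ee_pos"],o["joints"],o["finger_gap"],o["tool_rot"],o["contact_force"])
p=vision.grab_frame("top");s=vision.grab_frame("side");save(p,"t1.png");save(s,"s1.png")
E
```

```text
t: 2.62
ee_pos: [0.6143, -0.312, 0.1221]
tool_rot: [[-0.998, 0.056, 0.001], [0.056, 0.998, -0.0], [-0.001, -0.0, -1.0]]
contact_force: [0.1, -0.2, 0.3]
finger_gap: 0.0552
[ 0.6143 -0.312   0.1221] [-10.749   26.291   -5.2957   0.021  -58.3695 -82.4862] 0.05524434505899066 [[-0.9984  0.0562  0.0007]
 [ 0.0562  0.9984 -0.0004]
 [-0.0007 -0.0004 -1.    ]] [ 0.0871 -0.239   0.293 ]
```

View side.

View pics/s1.png

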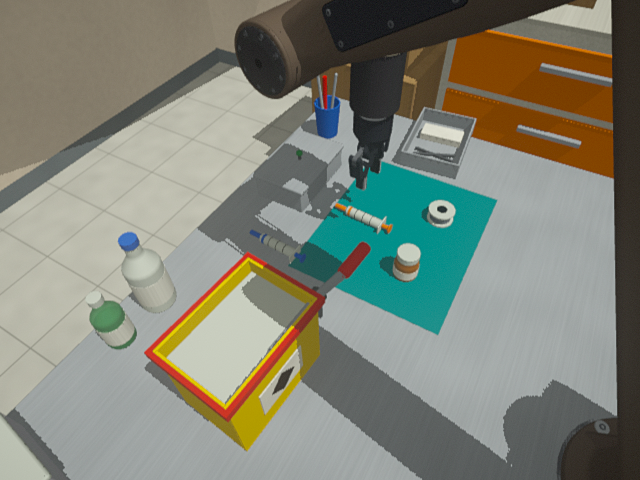

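View pics/t1.png

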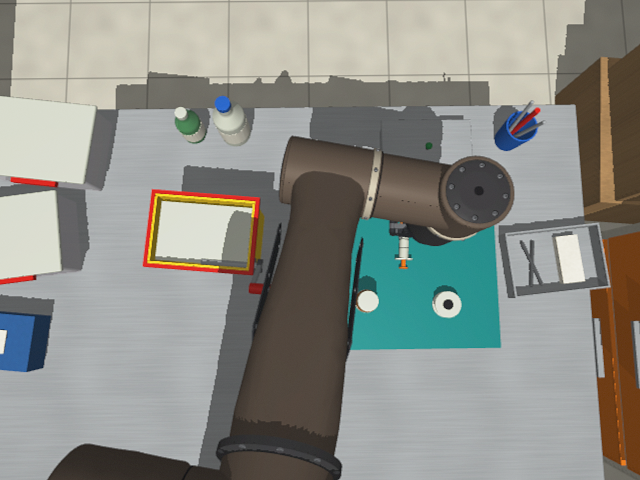

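The gripper is over the barrel between flange and band. Next: descend and grip.

```bash
python3 -m crank '[[0,0.001,-0.03,0,0,0,0.35],[0,0.001,-0.06,0,0,0,0.35],[0,0.001,-0.085,0,0,0,0.35],[0,0.001,-0.1,0,0,0,0.35],[0,0.001,-0.112,0,0,0,0.35],[0,0.001,-0.118,0,0,0,0.35],[0,0.001,-0.118,0,0,0,0.35],[0,0.001,-0.118,0,0,0,0.5],[0,0.001,-0.118,0,0,0,0.7],[0,0.001,-0.118,0,0,0,0.8],[0,0.001,-0.118,0,0,0,0.9],[0,0.001,-0.118,0,0,0,0.9],[0,0.001,-0.118,0,0,0,0.9]]' 40
```

```text
t: 4.35
ee_pos: [0.6148, -0.3112, 0.0052]
tool_rot: [[-0.998, 0.057, 0.002], [0.057, 0.998, -0.001], [-0.002, -0.001, -1.0]]
contact_force: [-0.5, 0.9, 6.2]
finger_gap: 0.0205
```

```bash
python3 -m crank '[[0,0,0.01,0,0,0,0.9],[0,0,0.03,0,0,0,0.9],[0,0,0.06,0,0,0,0.9],[0,0,0.08,0,0,0,0.9],[0,0,0.08,0,0,0,0.9]]' 40
python3 - <<'E'
from h import *
p=vision.grab_frame("top");s=vision.grab_frame("side");save(p,"t2.png")
cv2.imwrite("pics/s2.png",cv2.resize(s["frame"][100:300,280:480,::-1],None,fx=3,fy=3))
save(s,"s2f.png")
E
```

```text
t: 4.97
ee_pos: [0.6162, -0.3117, 0.0885]
tool_rot: [[-0.998, 0.056, 0.007], [0.056, 0.998, -0.002], [-0.007, -0.002, -1.0]]
contact_force: [-0.1, 0.3, 0.2]
finger_gap: 0.0202
```

View pics/s2.png

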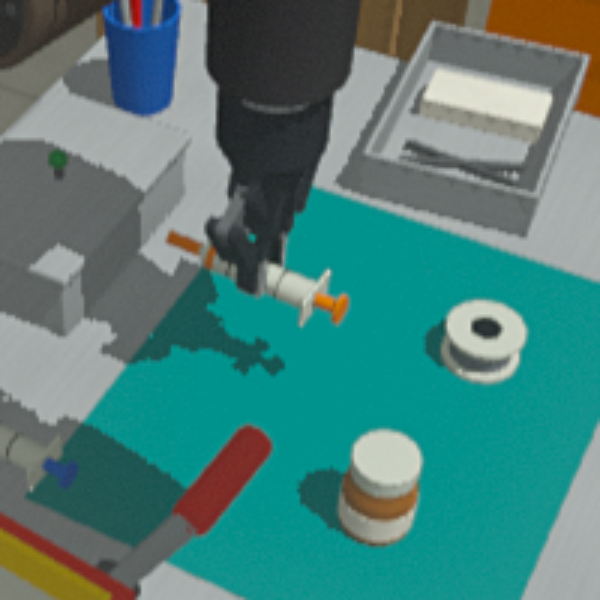

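The syringe is held level by the barrel; its plunger shows at (345,305) in the crop. I'll check how tall the boxes left of the bin are before swinging the arm that way.

```bash
python3 - <<'E'
from h import *
np.set_printoptions(precision=3,suppress=True)
p=vision.grab_frame("top");s=vision.grab_frame("side")
for h in(.05,.1,.15,.2,.25,.3,.35,.4,.5):
    print(h,[ (onz(p,*q,h)[:2],proj(s,onz(p,*q,h))) for q in((97,105),(85,187),(54,192),(62,258))])
cv2.imwrite("pics/s2c.png",cv2.resize(s["frame"][330:480,0:200,::-1],None,fx=4,fy=4))
cv2.imwrite("pics/t2c.png",cv2.resize(p["frame"][80:380,0:150,::-1],None,fx=2,fy=2))
E
```

```text
0.05 [(array([0.941, 0.41 ]), array([-18.064, 414.548])), (array([0.744, 0.43 ]), array([ 52.064, 497.284])), (array([0.733, 0.501]), array([ 12.123, 555.358])), (array([0.58 , 0.475]), array([108.099, 609.547]))]
0.1 [(array([0.921, 0.388]), array([-16.185, 396.938])), (array([0.733, 0.407]), array([ 54.352, 477.65 ])), (array([0.722, 0.475]), array([ 14.48, 534.39])), (array([0.576, 0.451]), array([110.892, 587.264]))]
0.15 [(array([0.901, 0.366]), array([-14.118, 377.567])), (array([0.721, 0.384]), array([ 56.871, 456.041])), (array([0.711, 0.449]), array([ 17.074, 511.303])), (array([0.571, 0.426]), array([113.969, 562.72 ]))]
0.2 [(array([0.881, 0.344]), array([-11.834, 356.159])), (array([0.709, 0.362]), array([ 59.657, 432.144])), (array([0.7  , 0.423]), array([ 19.945, 485.76 ])), (array([0.567, 0.401]), array([117.374, 535.553]))]
0.25 [(array([0.861, 0.322]), array([ -9.297, 332.374])), (array([0.698, 0.339]), array([ 62.754, 405.573])), (array([0.689, 0.397]), array([ 23.138, 457.347])), (array([0.562, 0.376]), array([121.163, 505.32 ]))]
0.3 [(array([0.841, 0.3  ]), array([ -6.461, 305.792])), (array([0.686, 0.316]), array([ 66.219, 375.856])), (array([0.678, 0.371]), array([ 26.712, 425.551])), (array([0.558, 0.351]), array([125.406, 471.469]))]
0.35 [(array([0.821, 0.278]), array([ -3.27 , 275.889])), (array([0.675, 0.293]), array([ 70.119, 342.396])), (array([0.667, 0.345]), array([ 30.738, 389.73 ])), (array([0.554, 0.327]), array([130.189, 433.31 ]))]
0.4 [(array([0.801, 0.256]), array([  0.345, 242.002])), (array([0.663, 0.27 ]), array([ 74.543, 304.44 ])), (array([0.656, 0.319]), array([ 35.308, 349.069])), (array([0.549, 0.302]), array([135.622, 389.966]))]
0.5 [(array([0.76 , 0.212]), array([  9.244, 158.599])), (array([0.64 , 0.224]), array([ 85.453, 210.853])), (array([0.634, 0.268]), array([ 46.59 , 248.684])), (array([0.54 , 0.252]), array([149.051, 282.824]))]
```

View pics/s2c.png

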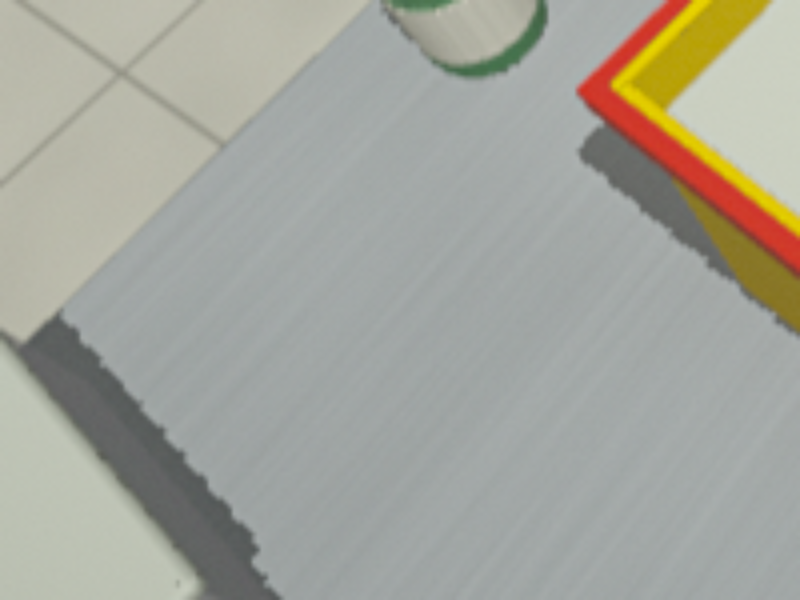

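View pics/t2c.png

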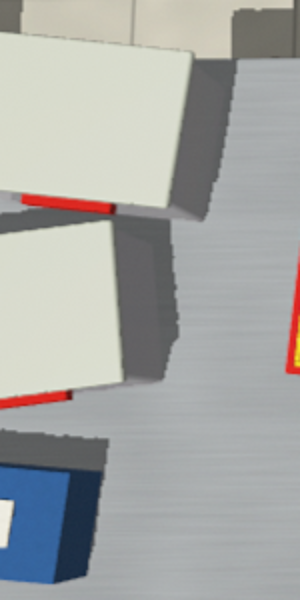

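The boxes top out at about 0.11 m, so they are well below the arm's elbow. Next: carry high over the bin while turning +88°.

```bash
python3 -m crank '[[0,0,0.03,0,0,0,0.9],[0,0,0.08,0,0,0,0.9],[0,0.01,0.13,0,0,4,0.9],[0,0.03,0.17,0,0,10,0.9],[0,0.06,0.2,0,0,16,0.9],[0,0.1,0.215,0,0,23,0.9],[0,0.14,0.215,0,0,30,0.9],[0,0.18,0.215,0,0,38,0.9],[0,0.22,0.215,0,0,46,0.9],[0,0.26,0.215,0,0,54,0.9],[0,0.3,0.215,0,0,62,0.9],[0,0.34,0.215,0,0,70,0.9],[0,0.38,0.215,0,0,77,0.9],[0,0.41,0.215,0,0,83,0.9],[0,0.428,0.215,0,0,87,0.9],[0,0.436,0.215,0,0,88,0.9],[0,0.436,0.215,0,0,88,0.9],[0,0.436,0.215,0,0,88,0.9]]' 40
python3 - <<'E'
from h import *
p=vision.grab_frame("top");s=vision.grab_frame("side");save(p,"t3.png");save(s,"s3.png")
E
```

```text
t: 7.42
ee_pos: [0.6141, 0.1243, 0.2993]
tool_rot: [[-0.093, -0.996, 0.0], [-0.996, 0.093, 0.001], [-0.001, -0.0, -1.0]]
contact_force: [0.4, -0.2, 0.4]
finger_gap: 0.0205
```

View pics/s3.png

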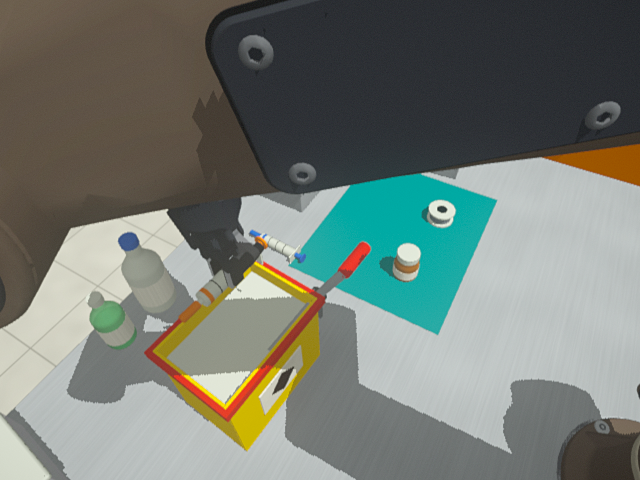

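View pics/t3.png

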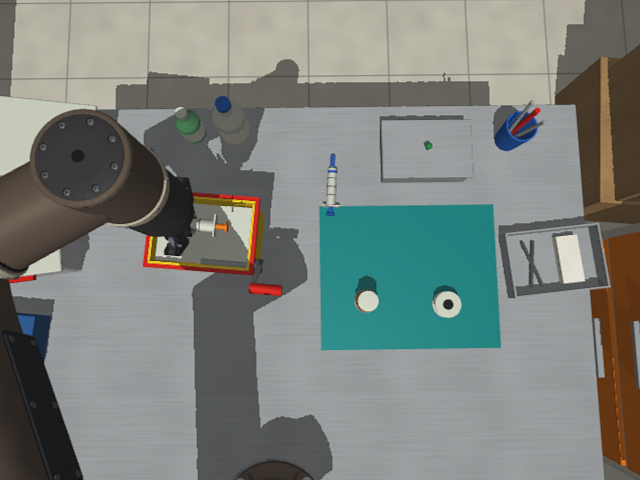

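The syringe is over the mouth, cap toward +y and clear of walls. Next: lower toward the tray.

```bash
python3 -m crank '[[0.001,0.001,-0.02,0,0,0,0.9],[0.001,0.001,-0.05,0,0,0,0.9],[0.001,0.001,-0.08,0,0,0,0.9],[0.001,0.001,-0.1,0,0,0,0.9],[0.001,0.001,-0.113,0,0,0,0.9],[0.001,0.001,-0.121,0,0,0,0.9],[0.001,0.001,-0.123,0,0,0,0.9],[0.001,0.001,-0.123,0,0,0,0.9]]' 40
python3 - <<'E'
from h import *
p=vision.grab_frame("top");s=vision.grab_frame("side")
cv2.imwrite("pics/s4.png",cv2.resize(s["frame"][200:450,130:380,::-1],None,fx=2.4,fy=2.4))
cv2.imwrite("pics/t4.png",cv2.resize(p["frame"][180:300,130:290,::-1],None,fx=4,fy=4))
E
```

```text
t: 8.52
ee_pos: [0.6155, 0.1253, 0.1771]
tool_rot: [[-0.093, -0.996, 0.001], [-0.996, 0.093, 0.001], [-0.001, -0.001, -1.0]]
contact_force: [-0.1, -0.1, 0.1]
finger_gap: 0.0204
```

View pics/s4.png

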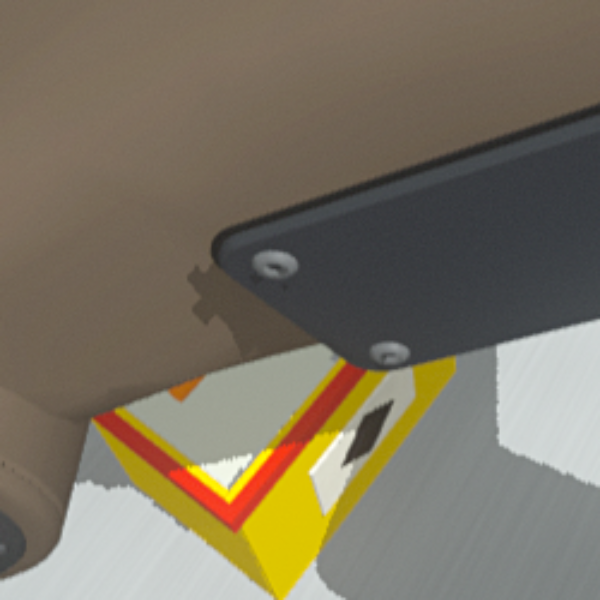

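View pics/t4.png

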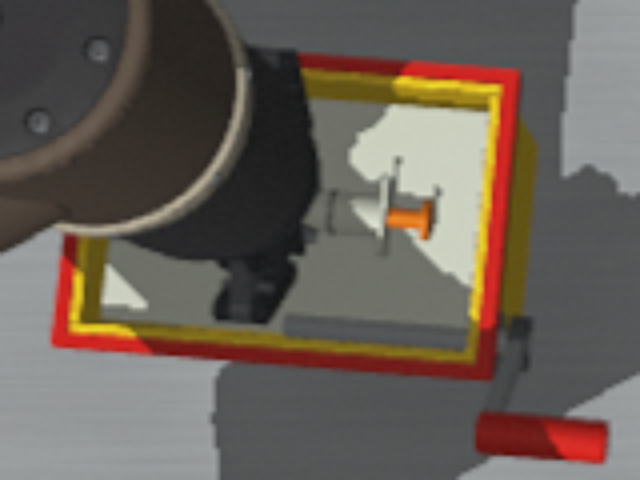

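Nothing touches yet. The plunger is at (420,218) in the top crop, inside the walls. I'll lower in small steps until it touches.

```bash
python3 -m crank '[[0,0,-0.002,0,0,0,0.9],[0,0,-0.004,0,0,0,0.9],[0,0,-0.004,0,0,0,0.9],[0,0,-0.004,0,0,0,0.9]]' 40
```

```text
t: 9.12
ee_pos: [0.6155, 0.1253, 0.1732]
tool_rot: [[-0.093, -0.996, 0.001], [-0.996, 0.093, 0.001], [-0.002, -0.001, -1.0]]
contact_force: [0.3, 0.2, -0.0]
finger_gap: 0.0203
```

```bash
python3 -m crank '[[0,0,-0.001,0,0,0,0.9],[0,0,-0.002,0,0,0,0.9],[0,0,-0.002,0,0,0,0.9],[0,0,-0.002,0,0,0,0.9]]' 40
```

```text
t: 9.62
ee_pos: [0.6157, 0.1254, 0.1716]
tool_rot: [[-0.093, -0.996, 0.002], [-0.996, 0.093, 0.002], [-0.002, -0.002, -1.0]]
contact_force: [-1.7, -0.7, 3.3]
finger_gap: 0.0205
```

Contact (3 N). Next I open partly, let it settle, then rise straight up.

```bash
python3 -m crank '[[0,0,0,0,0,0,0.7],[0,0,0,0,0,0,0.6],[0,0,0,0,0,0,0.5],[0,0,0,0,0,0,0.4],[0,0,0,0,0,0,0.4],[0,0,0,0,0,0,0.4],[0,0,0.01,0,0,0,0.4],[0,0,0.03,0,0,0,0.4],[0,0,0.06,0,0,0,0.4],[0,0,0.1,0,0,0,0.4],[0,0,0.15,0,0,0,0.4],[0,0,0.19,0,0,0,0.4],[0,0,0.2,0,0,0,0.4],[0,0,0.2,0,0,0,0.4]]' 40
python3 - <<'E'
from h import *
p=vision.grab_frame("top");s=vision.grab_frame("side");save(s,"s5.png")
cv2.imwrite("pics/t5.png",cv2.resize(p["frame"][180:300,130:290,::-1],None,fx=4,fy=4))
E
```

```text
t: 11.38
ee_pos: [0.6157, 0.1255, 0.3724]
tool_rot: [[-0.093, -0.996, 0.003], [-0.996, 0.093, 0.003], [-0.003, -0.003, -1.0]]
contact_force: [-0.6, 0.4, -0.3]
finger_gap: 0.0512
```

View pics/s5.png

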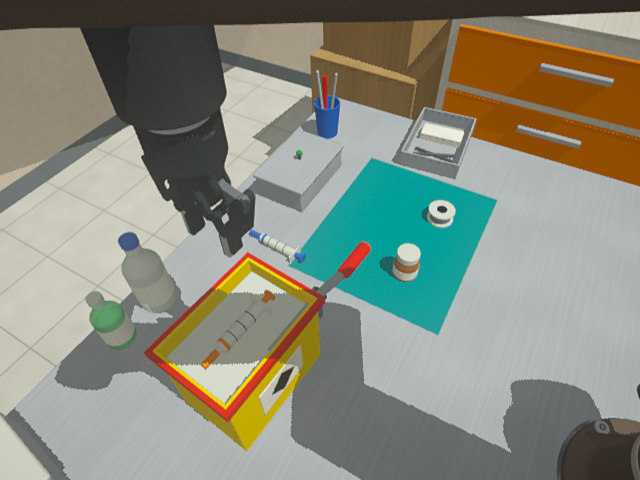

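View pics/t5.png

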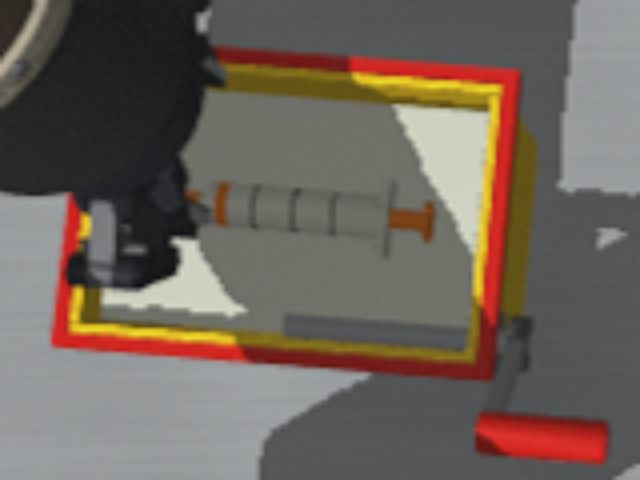

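The syringe lies flat in the tray, free of the fingers (flange at (388,215), well inside the walls). Next I turn the tool so closed fingers can push the grip bar with their sides, and move to the robot side of the lever while staying high.

```bash
python3 -m crank '[[-0.01,-0.01,0,0,0,-6,0.5],[-0.025,-0.02,0,0,0,-14,0.7],[-0.04,-0.03,0,0,0,-22,0.9],[-0.055,-0.043,0,0,0,-30,1],[-0.07,-0.055,0,0,0,-38,1],[-0.085,-0.067,0,0,0,-46,1],[-0.1,-0.08,0,0,0,-54,1],[-0.115,-0.09,0,0,0,-62,1],[-0.13,-0.1,0,0,0,-70,1],[-0.145,-0.112,0,0,0,-78,1],[-0.157,-0.124,0,0,0,-85,1],[-0.165,-0.13,0,0,0,-90,1],[-0.165,-0.13,0,0,0,-90,1],[-0.165,-0.13,0,0,0,-90,1]]' 60
python3 - <<'E'
from h import *
np.set_printoptions(precision=3,suppress=True)
p=vision.grab_frame("top");s=vision.grab_frame("side");save(s,"s6.png");save(p,"t6.png")
print(r.get_obs()["joints"])
E
```

```text
t: 13.22
ee_pos: [0.4502, -0.0045, 0.3697]
tool_rot: [[-0.996, 0.091, 0.0], [0.091, 0.996, -0.0], [-0.0, -0.0, -1.0]]
contact_force: [0.1, -0.3, 0.0]
finger_gap: -0.0
[  24.666   -5.048  -11.865    0.026  -83.178 -119.91 ]
```

View pics/s6.png

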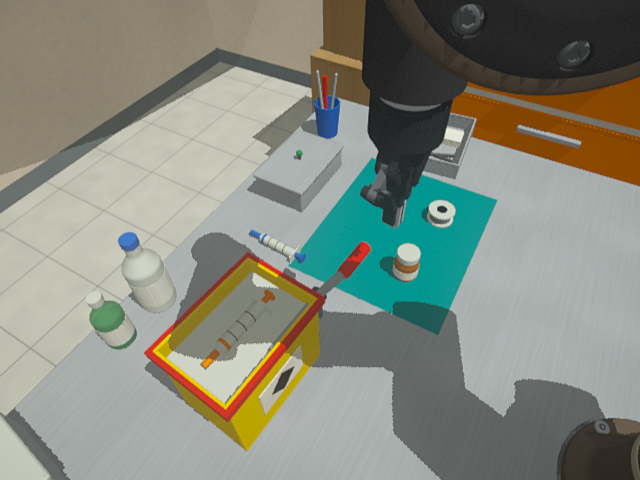

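View pics/t6.png

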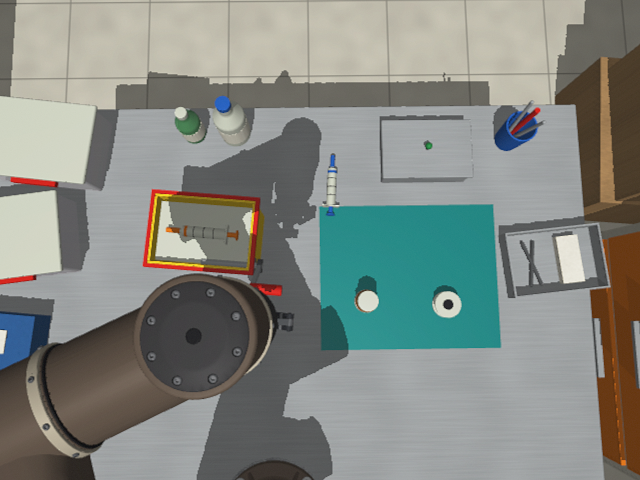

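Syringe at rest in the tray (top view 165–238, 233); gripper is on the robot side of the grip. Next: lower beside the bar.

```bash
python3 -m crank '[[0,0,-0.02,0,0,0,1],[0,-0.001,-0.05,0,0,0,1],[0,-0.002,-0.08,0,0,0,1],[0,-0.002,-0.11,0,0,0,1],[0,-0.002,-0.125,0,0,0,1],[0,-0.002,-0.131,0,0,0,1],[0,-0.002,-0.131,0,0,0,1]]'
python3 - <<'E'
from h import *
s=vision.grab_frame("side");save(s,"s7.png")
cv2.imwrite("pics/s7.png",cv2.resize(s["frame"][120:370,200:500,::-1],None,fx=2.4,fy=2.4))
E
```

```text
t: 14.2
ee_pos: [0.4507, -0.0063, 0.2392]
tool_rot: [[-0.996, 0.091, 0.001], [0.091, 0.996, -0.001], [-0.001, -0.0, -1.0]]
contact_force: [0.0, -0.5, -0.1]
finger_gap: 0.0003
```

View pics/s7.png

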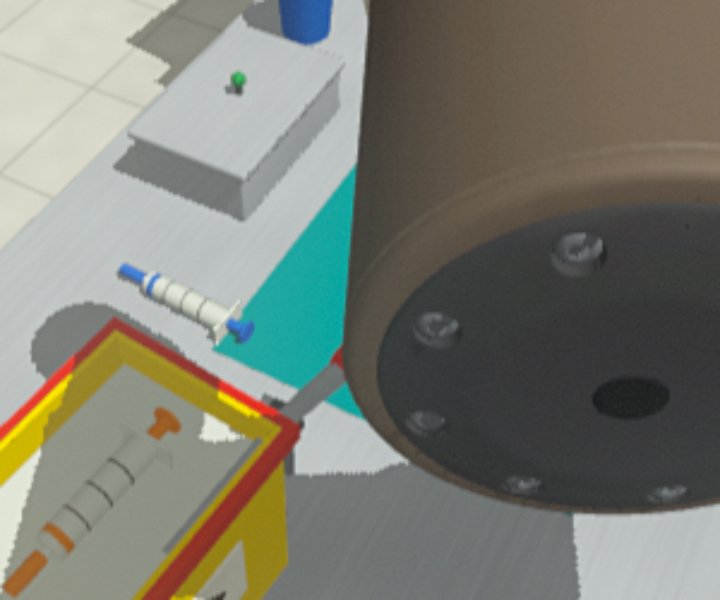

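```bash
python3 -m crank '[[0.01,-0.001,0,0,0,0,1],[0.02,-0.002,0,0,0,0,1],[0.028,-0.0025,0.001,0,0,0,1],[0.036,-0.0033,0.003,0,0,0,1],[0.044,-0.004,0.005,0,0,0,1],[0.052,-0.0048,0.007,0,0,0,1],[0.06,-0.0055,0.008,0,0,0,1],[0.068,-0.006,0.009,0,0,0,1],[0.076,-0.007,0.009,0,0,0,1],[0.084,-0.0077,0.008,0,0,0,1],[0.092,-0.0085,0.007,0,0,0,1],[0.1,-0.009,0.005,0,0,0,1],[0.108,-0.01,0.002,0,0,0,1],[0.116,-0.0107,-0.001,0,0,0,1],[0.124,-0.0113,-0.004,0,0,0,1],[0.124,-0.0113,-0.004,0,0,0,1]]'
python3 - <<'E'
from h import *
p=vision.grab_frame("top");s=vision.grab_frame("side");save(s,"s8.png");save(p,"t8.png")
E
```

```text
t: 16.25
ee_pos: [0.5751, -0.0177, 0.2349]
tool_rot: [[-0.996, 0.091, 0.0], [0.091, 0.996, -0.001], [-0.0, -0.001, -1.0]]
contact_force: [-5.0, 0.5, 1.1]
finger_gap: 0.0002
```

View pics/s8.png

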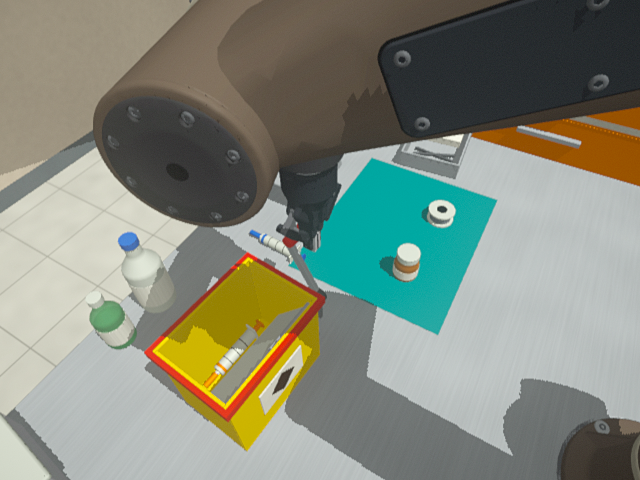

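View pics/t8.png

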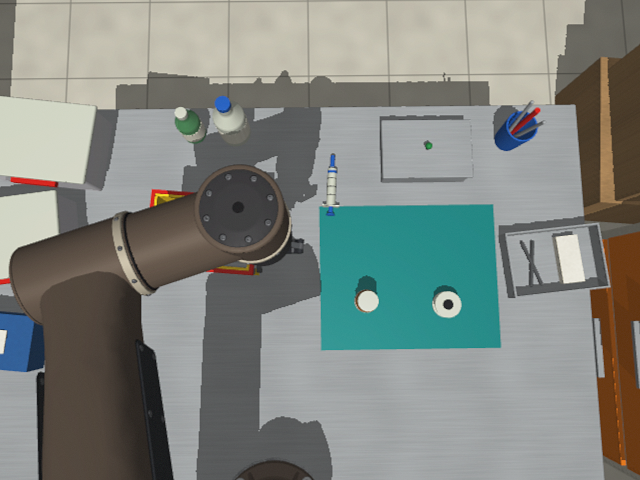

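The tray is tipped (edge at about (300,300)→(225,400)) and the syringe has slid off it. Force is 5 N, so it hasn't reached the stop. I'll push further in small steps.

```bash
python3 -m crank '[[0.004,-0.0004,-0.002,0,0,0,1],[0.008,-0.0007,-0.003,0,0,0,1],[0.012,-0.001,-0.004,0,0,0,1],[0.014,-0.0013,-0.005,0,0,0,1],[0.014,-0.0013,-0.005,0,0,0,1]]'
```

```text
t: 16.98
ee_pos: [0.5869, -0.0188, 0.229]
tool_rot: [[-0.996, 0.092, -0.003], [0.092, 0.996, -0.0], [0.003, -0.0, -1.0]]
contact_force: [-7.1, 0.8, -1.0]
finger_gap: -0.0002
```

```bash
python3 -m crank '[[0.002,-0.0002,0,0,0,0,1],[0.004,-0.0004,0,0,0,0,1],[0.004,-0.0004,0,0,0,0,1],[0.004,-0.0004,0,0,0,0,1]]'
```

```text
t: 17.48
ee_pos: [0.589, -0.019, 0.2277]
tool_rot: [[-0.996, 0.092, -0.007], [0.092, 0.996, 0.0], [0.007, -0.0, -1.0]]
contact_force: [-7.5, 1.4, -0.5]
finger_gap: 0.0002
```

```bash
python3 -m crank '[[0.003,-0.0003,0,0,0,0,1],[0.005,-0.0005,0,0,0,0,1],[0.005,-0.0005,0,0,0,0,1],[0.005,-0.0005,0,0,0,0,1]]'
```

```text
t: 17.98
ee_pos: [0.5904, -0.0192, 0.2267]
tool_rot: [[-0.996, 0.092, -0.014], [0.092, 0.996, 0.001], [0.014, -0.0, -1.0]]
contact_force: [-15.8, 3.7, 5.3]
finger_gap: 0.0
```

```bash
python3 -m crank '[[0.004,-0.0004,0,0,0,0,1],[0.007,-0.0006,0,0,0,0,1],[0.007,-0.0006,0,0,0,0,1],[0.007,-0.0006,0,0,0,0,1],[0.007,-0.0006,0,0,0,0,1]]'
python3 - <<'E'
from h import *
s=vision.grab_frame("side")
cv2.imwrite("pics/s9.png",cv2.resize(s["frame"][200:450,130:380,::-1],None,fx=2.4,fy=2.4))
E
```

```text
t: 18.6
ee_pos: [0.5909, -0.0193, 0.2262]
tool_rot: [[-0.995, 0.092, -0.025], [0.092, 0.996, 0.002], [0.025, -0.001, -1.0]]
contact_force: [-28.5, 8.5, 15.1]
finger_gap: -0.0001
```

View pics/s9.png

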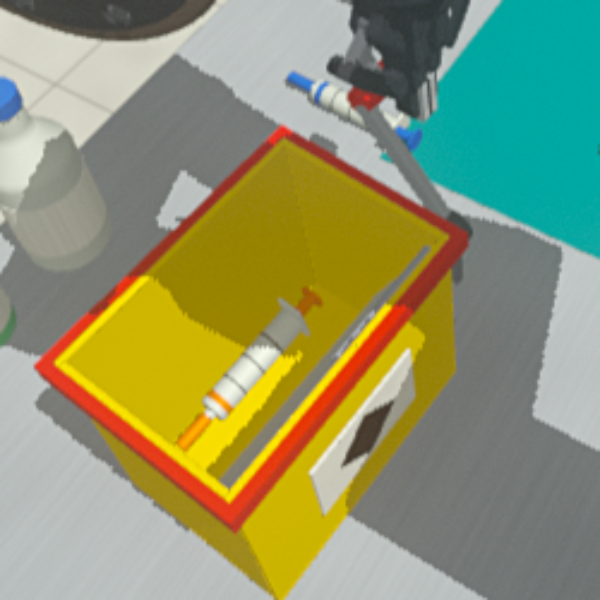

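The lever is on its stop: force went from 7.5 to 28 N with almost no motion. The syringe is on the bin floor, around (245,365) in the crop. I'll back off slowly so the lever follows home.

```bash
python3 -m crank '[[-0.004,0.0004,0.001,0,0,0,1],[-0.01,0.001,0.003,0,0,0,1],[-0.018,0.0017,0.006,0,0,0,1],[-0.026,0.0024,0.009,0,0,0,1],[-0.034,0.003,0.012,0,0,0,1],[-0.042,0.0038,0.015,0,0,0,1],[-0.05,0.0045,0.017,0,0,0,1],[-0.058,0.0053,0.019,0,0,0,1],[-0.066,0.006,0.02,0,0,0,1],[-0.074,0.0067,0.02,0,0,0,1],[-0.082,0.0075,0.019,0,0,0,1],[-0.09,0.008,0.018,0,0,0,1],[-0.098,0.009,0.016,0,0,0,1],[-0.106,0.0097,0.014,0,0,0,1],[-0.112,0.0103,0.013,0,0,0,1],[-0.118,0.0108,0.013,0,0,0,1],[-0.126,0.0115,0.013,0,0,0,1],[-0.134,0.0122,0.013,0,0,0,1],[-0.14,0.0128,0.013,0,0,0,1],[-0.145,0.0133,0.013,0,0,0,1]]'
```

```text
t: 21.15
ee_pos: [0.4456, -0.0059, 0.2394]
tool_rot: [[-0.995, 0.092, -0.025], [0.092, 0.996, 0.002], [0.025, -0.001, -1.0]]
contact_force: [0.1, 0.1, -0.5]
finger_gap: 0.0003
```

```bash
python3 -m crank '[[0,0,0,0,0,0,1],[0,0,0.01,0,0,0,1],[0,0,0.04,0,0,0,1],[0,0,0.08,0,0,0,1],[0,0,0.12,0,0,0,1],[0,0,0.14,0,0,0,1],[0,-0.03,0.15,0,0,0,1],[0,-0.07,0.15,0,0,0,1],[0,-0.12,0.15,0,0,0,1],[0,-0.17,0.15,0,0,0,1],[0,-0.21,0.15,0,0,0,1],[0,-0.23,0.15,0,0,0,1],[0,-0.23,0.15,0,0,0,1]]'
python3 - <<'E'
from h import *
p=vision.grab_frame("top");s=vision.grab_frame("side");save(s,"s10.png");save(p,"t10.png")
E
```

```text
t: 22.78
ee_pos: [0.4456, -0.2373, 0.3895]
tool_rot: [[-0.995, 0.095, -0.025], [0.095, 0.996, 0.001], [0.025, -0.001, -1.0]]
contact_force: [-0.3, 0.3, -0.4]
finger_gap: -0.0001
```

View pics/s10.png

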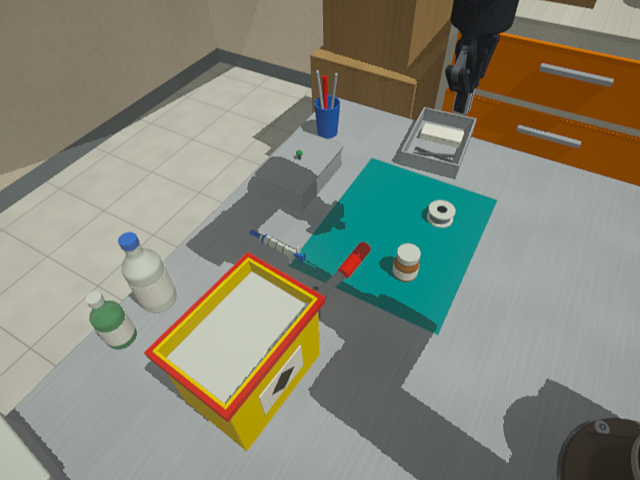

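View pics/t10.png

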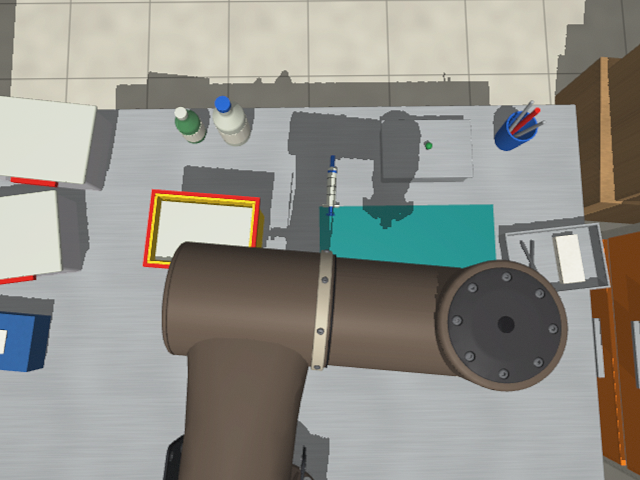

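The tray is level and empty, and the lever's grip end is at (365,247) in the side view, as at the start. I'll compare the unshadowed lever with the first picture, then hand in.

```bash
python3 - <<'E'
from h import *
for n in("side0","s10"):
    a=cv2.imread(f"pics/{n}.png")[235:285,335:380].astype(int)
    m=(a[...,2]>110)&(a[...,1]<70)&(a[...,0]<70);y,x=np.nonzero(m);print(n,m.sum(),x.mean()+335,y.mean()+235,x.min()+335,y.min()+235,x.max()+335,y.max()+235)
for n in("jar","reel","blue"):
    pass
d=np.abs(cv2.imread("pics/side0.png").astype(int)-cv2.imread("pics/s10.png")).max(2)
print("jar/reel/blue diff",[float(np.median(d[y0:y1,x0:x1])) for x0,y0,x1,y1 in((395,243,420,280),(427,198,456,228),(250,228,305,264))])
o=r.get_obs();print(o["t"],o["contact_force"])
print(workorder.close_job())
E
```

```text
side0 538 354.4460966542751 258.95910780669146 338 241 370 277
s10 480 354.12291666666664 259.28541666666666 338 242 369 277
jar/reel/blue diff [35.0, 2.0, 22.0]
22.875 [ 0.74390962 -0.16295704 -0.03183744]
the job is handed in; nothing more can be done
None
```

I threw the used syringe away as asked and handed the job in at 22.9 s of the 61 s allowed. No verdict came back.

- **Syringe:** I gripped it by the barrel and laid it along the bin's y axis in the white tray. I let go, and the pictures showed it lying free and flat.
- **Lever to its stop:** I pushed the red grip bar away with closed fingers. Force held near 7.5 N, then rose to about 28 N with almost no further movement, so it was on the stop. The side view showed the syringe on the bin floor.
- **Lever back home:** I backed off slowly so the lever followed the fingers home. The grip matches its starting place in the side picture to within half a pixel, and the tray is level and empty.
- **At hand-in:** The robot was clear of everything, with under 1 N on the wrist.
- **Other items:** The jar, reel and blue-capped syringe look unmoved in the side view. Pixel comparison confirmed this only for the reel (median difference 2). The jar and blue-capped syringe differed by 35 and 22. I put that down to the arm's changed shadow and did not check it further.

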